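Close up the dish warmer and take a contact temperature check

ROBOT

A 7-joint arm with a two-finger parallel gripper is mounted at the origin on the work surface. World frame = base frame: x ahead of the robot, y to its left, z up, the work surface at z = 0. Lengths are in m, angles in rad, forces in N, time in s.
With the tool pointing down it reaches from about 0.425 to 0.925 m from the base axis. Payload 6.8 kg.
Tool frame: the origin (TCP) lies midway between the tips of the shut fingers; the grasp point (between the pads) lies 19 mm behind it; z points along the fingers, y is the line along which they close (so a half turn about z gives the same grasp; the last joint's range is limited). The gripper opens to 85 mm and grips with 20 to 120 N. Pads are 22 mm wide; open, the fingers measure 114 mm over their backs; the gripper's body (76 mm by 85 mm) begins 54 mm behind the grasp point. The pads swing forward as they close: fully open they stand 13 mm farther back than shut.
Start: joints at [-1.4, 0.477, 0.022, 1.555, -0.011, 1.109, -0.083], TCP at [0.186, 0.649, 0.231] pointing down, gripper open.
Joint ranges: [-2.96, 2.96], [-0.34, 2.1], [-1.41, 1.46], [0.24, 2.44], [-1.37, 4.51], [0.17, 1.92], [-2.96, 2.96]. Speed limits (rad/s): [2.39, 2.39, 3.14, 3.14, 3.14, 3.14, 3.14].

INTERFACE

Orientations are given as a rotation vector (axis times angle).
In Python, from bench import get_obs, grab_frame, camera_params, r gives the robot as it stands.
- The arm moves only by the shell command python3 -m jog 'ROWS' [FORCE]. ROWS is JSON, a list of rows, each an object of numbers: "rx", "ry", "rz": the turn, a rotation vector about the world's x, y, z scaled (see below); "x", "y", "z": the shift along the world's x, y, z scaled (see below); "jaw": the opening, from -1 (shut) to 1 (fully open). In form: [{"rx": .., "ry": .., "rz": .., "x": .., "y": .., "z": .., "jaw": ..}, ...]. A call has 1 to 8 rows; each row shifts and turns the commanded pose from where the row before left it; what a row does not reach is not made up. The controller multiplies each number of a shift by 60 mm and each number of a turn by 10 degrees. A row lasts 1/8 s, in which the tool goes at most 62.5 mm and 10.7 degrees, less where a joint would pass 70% of its speed; a pose out of reach is approached as far as the arm can. A call with a number of a shift or a turn outside -1 to 1 is refused whole. A call with a gripper value outside its range is refused whole. The fingers move at their own pace and stop on an object; FORCE is the grip in N (left out, the last holds). Time passes only in rows, so rows that do not move let the fingers close. It gives the time, the measured TCP pose, the force, the opening and the grip force at its end, in the units of the state.
- get_obs(): the state, without advancing time (a new reading comes with each control period).
- grab_frame(name): name is "scene" or "top"; returns the picture (420x560x3 uint8, red, green, blue); there is no depth.
- camera_params(name): a dict with "fx", "fy", "cx", "cy" (pixels), "R" (3x3) and "t" (3): a world point X has camera coordinates R X + t. Camera axes: x right, y down, z forward; pixel columns grow to the right and rows downward; lengths in m; the calibration is good to about 2 mm. A picture is of the moment at which its call begins. camera_params takes no time and is no camera call.
- r.hand_in(): hands the job in; it is judged then, once.
The state is a dict: "clock": time; "joints": joint angles; "qvel": joint speeds; "tau": joint torques, N m; "tcp_pos": TCP position; "orientation": TCP orientation; "contact_force": force on the tool from outside, world axes, zero at the start; "moment": the same for the moment, N m; "grip_width": finger opening in m; "gripper_force": force on a finger pad.
Only numpy, scipy, OpenCV 4.12 (cv2) and the standard library are available. Lean on these libraries where they do the work, as an engineer would, in place of code of your own. Each camera call takes 0.05 s, during which the arm holds its last target. There are 200 camera calls.

TASK

On the dish warmer, slide the loose aluminium dish block back along the plate until it butts flush against the screwed-down block with the sides of the two in line. Then take the contact thermometer from its holster and hold it upright on the loose block, its tip inside the small engraved ring, pressed lightly so that the spring foot is about half pushed in. Finish while still holding it there, and leave the dish, the slide box, the objective can and the oil bottle as they are.

Things in the scene. Friction and masses are not known exactly. Their poses are not given: they have to be found in the camera images.
- warmer: dish warmer: white bench heating plate, fixed. Origin on the table under the middle of its steel top plate; z up. The steel plate is 210 (x) by 300 (y) mm, its top 70 mm above the table. The lower control panel lies on the -x side, out to 160 mm from the origin.
- fixed_block: screwed-down aluminium dish block on the warmer, with a screw head in each corner, 60 (x) by 90 (y) by 25 (z) mm, origin at the centre of its underside. Its -y face is the one the loose block belongs against. It has a dish seat and a ringed spot laid out as on the loose block.
- fixed_face (a point): centre of the fixed block's -y face (45 mm from its origin towards its -y, 12.5 mm above the plate). Axes as the fixed block's.
- loose_block: loose aluminium dish block of the same form without screws, 60 (x) by 90 (y) by 25 (z) mm, about 0.33 kg, standing on the plate at the fixed block's -y side, 18 to 50 mm away, a little skewed and out of line. Origin at the centre of its underside. Its empty dish seat, 40 mm across, 6 mm deep, is 18 mm towards +y. Home: origin 90 mm from the fixed block's towards that block's -y, axes parallel.
- loose_face (a point): centre of the loose block's +y face, the face that must meet the fixed block; 12.5 mm above its underside. Axes as the loose block's. The block takes about 1.5 to 3 N to slide on the plate.
- spot (a point): centre of the engraved ring (20 mm across, dark line) on the loose block's top: 28 mm from the block's origin towards its -y, 25 mm above its underside.
- holster: fixed bench holster for the thermometer: steel foot 110 (x) by 80 (y) by 10 mm, and on it a grey open-topped rectangular tube that leans 0.26 rad, its top towards the holster's -x. Tube outside 35 by 41 mm, inside 27 by 33 mm, 122 mm long. Origin at the centre of the foot's underside, z up.
- holster_mouth (a point): centre of the tube's open mouth, about 124 mm above the table.
- thermometer: cordless contact thermometer, 180 mm long, 0.095 kg, standing loose in the leaning holster. Origin at the tip's end with the foot out; z runs from tip to handle top, x out of the display face. Steel stem 11 mm across from z 10 to 70 mm, lower handle 24 (x) by 30 (y) mm from 70 to 105 (in the tube), collar 34 by 40 mm from 105 to 110 (on the tube's rim), upper handle above.
- grip (a point): middle of the white upper handle, 145 mm from the tip along the tool; the handle is 22 (x) by 28 (y) mm, reaching 35 mm above and below this point. Axes as the thermometer's. The tool is drawn out along its own z: 40 mm frees the lower handle, 110 mm frees the whole.
- tip (a point): centre of the spring foot's flat end, the measuring tip, at the thermometer's origin when the foot is out; moves with the foot.
- foot (a joint): how far the spring foot is pushed into the stem, m: 0 fully out, 0.008 fully in. It takes about 0.8 N to start and 0.7 N more per mm: 3.6 N at half (0.004), 6.4 N fully in.
- dish: covered clear 35 mm culture dish, 39 mm across and 11 mm high, standing in the fixed block's seat; origin at the centre of its underside. Leave alone.
- slide_box: slide box, 85 (x) by 100 (y) by 35 mm, grey with a white lid; origin at the centre of its underside. Leave alone.
- objective_can: black screw-top can for a microscope objective, 47 mm across, 66 mm high; origin at the centre of its underside. Leave alone.
- oil_bottle: small amber immersion-oil bottle, 30 mm across, 65 mm high; origin at the centre of its underside. Leave alone.
Mind the look-alikes: they are no part of the job. Leave any purple or turquoise look-alike of the thermometer alone.

How it is judged:
On the way, in this order (a step that is already met when the one before it is completed fails the run):
1. the loose block stands flush against the fixed block, sides in line (y of loose_face in the frame of fixed_face between -0.002 and 0.002 m and x of loose_face in the frame of fixed_face between -0.005 and 0.005 m and z of loose_face in the frame of fixed_face below 0.002 m and angle between the y axis of loose_block and the y axis of fixed_block, either way round below 0.04 rad), for 0.2 s.
2. the thermometer is out of its holster, in the gripper (contact force between thermometer and holster below 0.05 N and contact force between the fingers and thermometer above 1 N and height (world z) of tip above 0.13 m), for 0.1 s.
At the end, for the whole second after the job is handed in: Held still in the gripper: thermometer upright within 0.10 rad, tip within 6 mm of the ring's centre, spring foot in by 1.5 to 6.5 mm (contact 1 to 7 N); loose block against the fixed one: gap within 2 mm, sides in line within 5 mm, parallel within 0.04 rad (all of step 1 and distance between tip and spot below 0.006 m and angle between thermometer's own z axis and vertical below 0.1 rad and value of joint foot between 0.0015 and 0.0065 m and contact force between foot and loose_block between 1 and 7 N and contact force between the fingers and thermometer above 1 N and linear speed of thermometer below 0.02 m/s and linear speed of loose_block below 0.01 m/s); the arm keeps its last pose, push and grip.
It fails at once if the thermometer is rammed against the blocks or the warmer (over 20 N) (contact force between thermometer and loose_block above 20 N or contact force between thermometer and fixed_block above 20 N or contact force between thermometer and warmer above 20 N).
It fails at once if the dish, slide box, objective can or oil bottle is disturbed (moved over 15 mm) (distance of any of dish, slide_box, objective_can, oil_bottle from where it was at the start of the episode above 0.015 m).
It fails at once if the loose block is lifted off the plate instead of being slid (over 10 mm) (z of loose_face in the frame of fixed_face above 0.01 m).
It also fails if it takes over 62 s, if anything falls off the work surface, if the arm or the gripper's body presses on something with over 40 N, if the wrist force passes 120 N, or if a joint passes its speed limit or range.

## Working session

There is one attempt and no reset: what is moved stays moved. The work goes in short steps, Python scripts to look and compute and a shell command to move; the robot and the scene stay as the last step left them, time stands still between calls to the robot, and variables do not carry over. Pictures are saved under pics/ and viewed, at most 10 in all, crops included, and the job is handed in when it is done.

```bash
ls; mkdir -p pics; python3 - <<'E'
from bench import get_obs, grab_frame, camera_params
import cv2
for n in("scene","top"):
    cv2.imwrite(f"pics/{n}0.png",cv2.resize(grab_frame(n),(800,600),interpolation=cv2.INTER_CUBIC)[:,:,::-1]); print(n,camera_params(n))
o=get_obs(); print({k:o[k] for k in("clock","tcp_pos","orientation","grip_width")})
E
```

```text
pics
scene {'fx': 491.50794039830566, 'fy': 491.50794039830566, 'cx': 278.5976143733215, 'cy': 212.2864649470921, 'R': array([[ 0.74291312,  0.66933687,  0.0082613 ],
       [ 0.46110726, -0.50276965, -0.73116535],
       [-0.4852424 ,  0.54700168, -0.68215026]]), 't': array([-0.40170581, -0.2298254 ,  1.78106931])}
top {'fx': 459.1371800655062, 'fy': 459.1371800655062, 'cx': 279.54421706821273, 'cy': 217.07019567314143, 'R': array([[-0.06297065, -0.99801326,  0.00205731],
       [-0.97564071,  0.06112472, -0.21068691],
       [ 0.21014258, -0.01527429, -0.97755143]]), 't': array([-0.07409495,  0.64980393,  0.98431464])}
{'clock': 0.1, 'tcp_pos': array([0.18559512, 0.6484441 , 0.2304188 ]), 'orientation': array([-4.36387380e-01, -3.11100176e+00,  2.55943314e-03]), 'grip_width': 0.08520224505563767}
```

View pics/scene0.png

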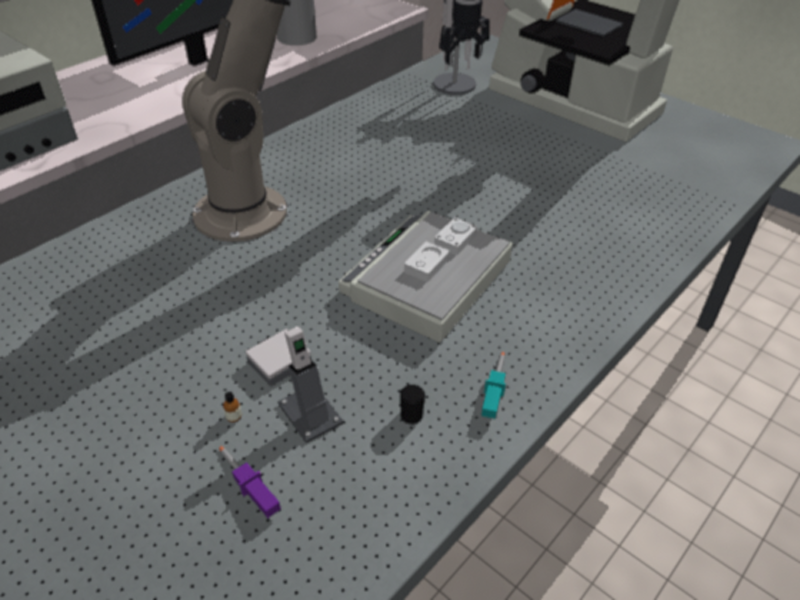

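View pics/top0.png

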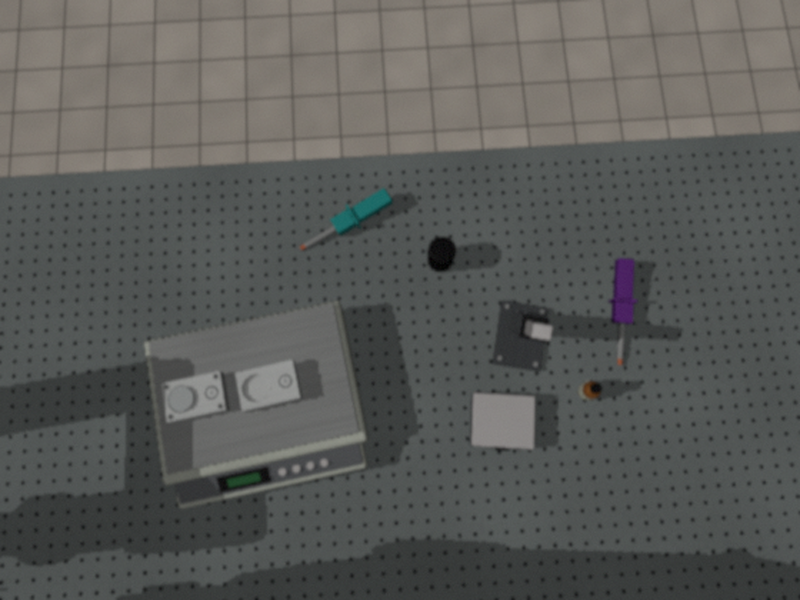

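Candidates in the scene picture (800×600):
- White thermometer standing in the grey holster, (298,345) in scene and (538,330) in top. This is the one I choose.
- Purple look-alike lying on the table, (258,490).
- Turquoise look-alike lying on the table, (495,393).

The fixed block, with screws and the dish, is at top (195,395). The loose block is at top (268,385). I'll check both with close crops.

```bash
python3 - <<'E'
import cv2,numpy as np
from bench import grab_frame
t=grab_frame("top");s=grab_frame("scene")
np.save("pics/t.npy",t);np.save("pics/s.npy",s)
c=lambda im,x,y,w,h,k:cv2.resize(im[y:y+h,x:x+w],None,fx=k,fy=k,interpolation=cv2.INTER_CUBIC)[:,:,::-1]
cv2.imwrite("pics/c_blocks.png",c(t,110,245,105,55,7))
cv2.imwrite("pics/c_th.png",np.hstack([c(t,330,200,65,70,6),c(s,185,220,65,70,6)]))
E
```

```text
(no output)
```

View pics/c_blocks.png

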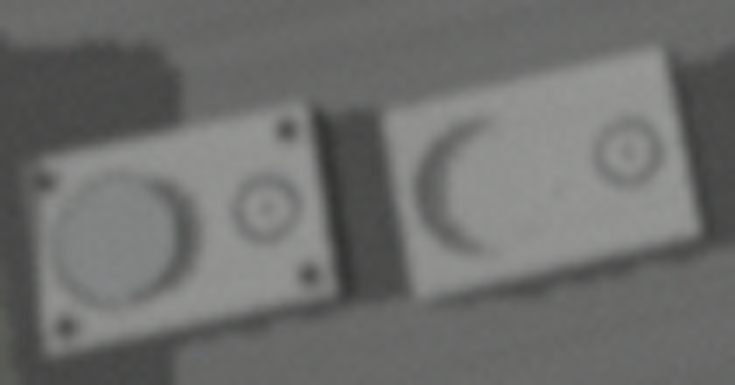

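View pics/c_th.png

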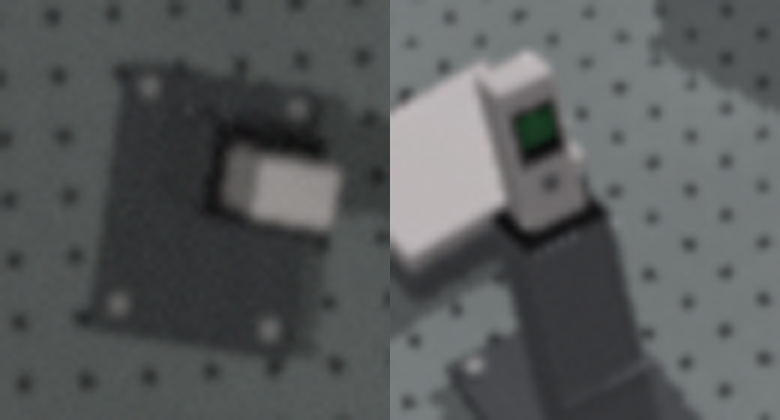

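Crops confirm the choice. The white tool with the green display stands in the holster, leaning towards world −x with the display facing +x. The fixed block (four screws, dish) is on the left and the loose one on the right, with its ring at crop (628,151). Next I compute poses.

```bash
cat > h.py <<'E'
import numpy as np
from scipy.optimize import least_squares
from bench import camera_params
def ray(n,uv):
    p=camera_params(n);R,t=p["R"],p["t"];uv=np.atleast_2d(uv)
    d=np.c_[(uv[:,0]-p["cx"])/p["fx"],(uv[:,1]-p["cy"])/p["fy"],np.ones(len(uv))]@R
    return -R.T@t,d
def onz(n,uv,z):
    C,d=ray(n,uv);return C+d*((z-C[2])/d[:,2])[:,None]
def proj(n,X):
    p=camera_params(n);c=np.atleast_2d(X)@p["R"].T+p["t"]
    return np.c_[c[:,0]/c[:,2]*p["fx"]+p["cx"],c[:,1]/c[:,2]*p["fy"]+p["cy"]]
def un(uv,x,y,k): return (np.array(uv,float)+.5)/k-.5+[x,y]
def rz(a): return np.array([[np.cos(a),-np.sin(a),0],[np.sin(a),np.cos(a),0],[0,0,1.]])
def block(uv,z=.095):  # corners order: +y+x, -y+x, -y-x, +y-x (image tl,tr,br,bl); returns centre, yaw
    P=onz("top",uv,z)[:,:2];m=np.array([[.03,.045],[.03,-.045],[-.03,-.045],[-.03,.045]])
    f=lambda q:(m@rz(q[2])[:2,:2].T+q[:2]-P).ravel()
    s=least_squares(f,[*P.mean(0),0]);return s.x,np.abs(s.fun).max()
E
python3 - <<'E'
from h import *
f=un([(28,162),(308,105),(340,297),(45,355)],110,245,7);l=un([(382,112),(665,48),(703,238),(415,298)],110,245,7)
F,e1=block(f);L,e2=block(l);print("fixed",F,e1,"loose",L,e2)
print("rings",onz("top",un([(267,207),(628,151)],110,245,7),.095))
q=rz(-F[2])[:2,:2]@(L[:2]-F[:2]);print("loose in fixed",q,"dyaw",L[2]-F[2]); H=F[:2]+rz(F[2])[:2,:2]@[0,-.09];print("home",H,"shift",H-L[:2])
print("ring dist pred",[v[:2]+rz(v[2])[:2,:2]@[0,-.028] for v in(F,L)])
# thermometer/holster
foot=un([(120,65),(85,320)],330,200,6);scr=un([(150,87),(298,108),(270,328),(118,303)],330,200,6)
print("foot L corners",onz("top",foot,.01),"screws",onz("top",scr,.012),onz("top",scr,.012).mean(0))
tt=un([(255,155),(340,167),(333,230),(247,220)],330,200,6) # +y+x,-y+x,-y-x,+y-x
st=un([(495-390,98),(552-390,68),(527-390,48),(478-390,68)],185,220,6) # -y+x? image left=..., 
sb=un([(530-390,235),(588-390,207)],185,220,6)
from scipy.spatial.transform import Rotation as Ro
def pts(q,m): return q[:3]+Ro.from_euler("ZYX",[q[3],q[4],q[5]]).apply(m)
# tool frame at top centre; front face(+x) bottom at -70mm
T=np.array([[.011,.014,0],[.011,-.014,0],[-.011,-.014,0],[-.011,.014,0]])
# scene: camera right = +x,+y -> left front corner is -y
S=np.array([[.011,-.014,0],[.011,.014,0],[-.011,.014,0],[-.011,-.014,0],[.011,-.014,-.07],[.011,.014,-.07]])
r=lambda q:np.r_[(proj("top",pts(q,T))-tt).ravel(),(proj("scene",pts(q,S))-np.r_[st,sb]).ravel()]
s=least_squares(r,[.6,-.3,.196,0,-.26,0]);print(s.x.round(4),np.abs(s.fun).round(1))
q=s.x;A=Ro.from_euler("ZYX",q[3:]);print("axis",A.apply([0,0,1]),"grip",pts(q,np.array([[0,0,-.035]])),"tooly",A.apply([0,1,0]))
E
```

```text
fixed [0.52424156 0.20706623 0.1338972 ] 0.0010981607438322327 loose [0.53450485 0.09483327 0.15638884] 0.0005829505396278689
rings [[0.52940387 0.18023113 0.095     ]
 [0.53978568 0.06771935 0.095     ]]
loose in fixed [-0.0048114 -0.1125985] dyaw 0.022491637975838807
home [0.53625633 0.11787181] shift [0.00175149 0.02303853]
ring dist pred [array([0.52797949, 0.17931686]), array([0.53886591, 0.06717498])]
foot L corners [[ 0.66250001 -0.28692943  0.01      ]
 [ 0.55966478 -0.26312777  0.01      ]] screws [[ 0.65220646 -0.29782948  0.012     ]
 [ 0.63981744 -0.35665463  0.012     ]
 [ 0.55162433 -0.33585039  0.012     ]
 [ 0.56536559 -0.2765565   0.012     ]] [ 0.60225345 -0.31672275  0.012     ]
[ 0.5744 -0.3082  0.1962 -0.1988 -0.2445 -0.0171] [0.1 0.1 0.  0.2 0.4 0.2 0.1 0.1 0.  0.4 0.6 0.1 0.4 0.2 1.4 1.  0.1 0.
 0.1 0.2]
axis [-0.23386663  0.06451707  0.97012574] grip [[ 0.58258402 -0.31046673  0.16220025]] tooly [ 0.20148047  0.97935253 -0.01656012]
```

```bash
R='{"x":0.48,"y":-0.77,"rz":-0.54,"jaw":1}'; python3 -m jog '[{"x":0.48,"y":-0.77,"rz":-0.54,"jaw":1},{"x":0.48,"y":-0.77,"rz":-0.54,"jaw":1},{"x":0.48,"y":-0.77,"rz":-0.54,"jaw":1},{"x":0.48,"y":-0.77,"rz":-0.54,"jaw":1},{"x":0.48,"y":-0.77,"rz":-0.54,"jaw":1},{"x":0.48,"y":-0.77,"rz":-0.54,"jaw":1}]' && python3 -m jog '[{"x":0.48,"y":-0.77,"rz":-0.54,"jaw":1},{"x":0.48,"y":-0.77,"rz":-0.54,"jaw":1},{"x":0.48,"y":-0.77,"rz":-0.54,"jaw":1},{"x":0.48,"y":-0.77,"rz":-0.54,"jaw":1},{"x":0.48,"y":-0.77,"rz":-0.54,"jaw":1},{"x":0.48,"y":-0.77,"rz":-0.54,"jaw":1},{"jaw":1},{"jaw":1}]'
cat >> h.py <<'E'
from scipy.spatial.transform import Rotation as Ro
def st():
    from bench import get_obs
    o=get_obs();M=Ro.from_rotvec(o["orientation"]).as_matrix()
    print("t %.2f"%o["clock"],"tcp",np.round(o["tcp_pos"],4),"yax",M[:,1].round(3),"yaw",round(float(np.arctan2(M[1,1],M[0,1])),4),"zax",M[:,2].round(3),"F",np.round(o["contact_force"],2),"w",round(float(o["grip_width"]),4),"g",o["gripper_force"],"q",np.round(o["joints"],2))
    return o,M
E
python3 -c "from h import *;st()"
```

```text
t 0.20 tcp [0.1857 0.6486 0.2307] yax [ 0.275  0.961 -0.001] yaw 1.292 zax [-0.    -0.001 -1.   ] F [ 0.42 -1.03  0.02] w 0.0852 g 0.0 q [-1.4   0.48  0.02  1.56 -0.01  1.11 -0.08]validation failed for argument at $[0]...
```

```bash
python3 -m jog '[{"rx":0,"ry":0,"rz":-0.54,"x":0.48,"y":-0.77,"z":0,"jaw":1},{"rx":0,"ry":0,"rz":-0.54,"x":0.48,"y":-0.77,"z":0,"jaw":1},{"rx":0,"ry":0,"rz":-0.54,"x":0.48,"y":-0.77,"z":0,"jaw":1},{"rx":0,"ry":0,"rz":-0.54,"x":0.48,"y":-0.77,"z":0,"jaw":1},{"rx":0,"ry":0,"rz":-0.54,"x":0.48,"y":-0.77,"z":0,"jaw":1},{"rx":0,"ry":0,"rz":-0.54,"x":0.48,"y":-0.77,"z":0,"jaw":1}]'; python3 -c "from h import *;st()"
```

```text
clock: 0.95
tcp_pos: [0.3593, 0.3701, 0.2314]
orientation: [1.292, 2.864, 0.001]
contact_force: [0.9, 0.2, 0.6]
grip_width: 0.0856
gripper_force: 0.0
t 0.95 tcp [0.3593 0.3701 0.2314] yax [0.75  0.662 0.   ] yaw 0.7234 zax [ 0.  0. -1.] F [0.86 0.18 0.56] w 0.0856 g 0.0 q [-1.12  0.21  0.23  1.94 -0.06  0.99 -0.14]
```

```bash
python3 -m jog '[{"rx":0,"ry":0,"rz":-0.54,"x":0.487,"y":-0.765,"z":0,"jaw":1},{"rx":0,"ry":0,"rz":-0.54,"x":0.487,"y":-0.765,"z":0,"jaw":1},{"rx":0,"ry":0,"rz":-0.54,"x":0.487,"y":-0.765,"z":0,"jaw":1},{"rx":0,"ry":0,"rz":-0.54,"x":0.487,"y":-0.765,"z":0,"jaw":1},{"rx":0,"ry":0,"rz":-0.54,"x":0.487,"y":-0.765,"z":0,"jaw":1},{"rx":0,"ry":0,"rz":-0.54,"x":0.487,"y":-0.765,"z":0,"jaw":1},{"rx":0,"ry":0,"rz":0,"x":0,"y":0,"z":0,"jaw":1},{"rx":0,"ry":0,"rz":0,"x":0,"y":0,"z":0,"jaw":1}]'; python3 -c "from h import *;st()"
```

```text
clock: 1.95
tcp_pos: [0.5335, 0.0967, 0.2311]
orientation: [-2.035, -2.393, 0.0]
contact_force: [-0.0, 0.3, 0.0]
grip_width: 0.0856
gripper_force: 0.0
t 1.95 tcp [0.5335 0.0967 0.2311] yax [ 0.987  0.161 -0.001] yaw 0.1615 zax [-0.001  0.    -1.   ] F [-0.01  0.28  0.04] w 0.0856 g 0.0 q [-0.71  0.28  0.5   1.9  -0.16  1.    0.02]
```

```bash
python3 -m jog '[{"rx":0,"ry":0,"rz":-0.03,"x":0.02,"y":-0.03,"z":-0.7,"jaw":1},{"rx":0,"ry":0,"rz":0,"x":0,"y":0,"z":-0.7,"jaw":1},{"rx":0,"ry":0,"rz":0,"x":0,"y":0,"z":-0.7,"jaw":1},{"rx":0,"ry":0,"rz":0,"x":0,"y":0,"z":-0.4,"jaw":1},{"rx":0,"ry":0,"rz":0,"x":0,"y":0,"z":-0.18,"jaw":1},{"rx":0,"ry":0,"rz":0,"x":0,"y":0,"z":0,"jaw":1}]' && python3 -m jog '[{"rx":0,"ry":0,"rz":0,"x":0,"y":0,"z":0,"jaw":0.2},{"rx":0,"ry":0,"rz":0,"x":0,"y":0,"z":0,"jaw":0.2},{"rx":0,"ry":0,"rz":0,"x":0,"y":0,"z":0,"jaw":0.2},{"rx":0,"ry":0,"rz":0,"x":0,"y":0,"z":0,"jaw":0.2},{"rx":0,"ry":0,"rz":0,"x":0,"y":0,"z":0,"jaw":0.2},{"rx":0,"ry":0,"rz":0,"x":0,"y":0,"z":0,"jaw":0.2}]' 25; python3 - <<'E'
from h import *
st()
import cv2
from bench import grab_frame
t=grab_frame("top")
cv2.imwrite("pics/c_grip.png",cv2.resize(t[215:315,90:240],None,fx=5,fy=5,interpolation=cv2.INTER_CUBIC)[:,:,::-1])
E
```

```text
clock: 2.7
tcp_pos: [0.5346, 0.0955, 0.0704]
orientation: [-2.039, -2.389, 0.001]
contact_force: [-0.2, -0.7, -0.3]
grip_width: 0.0855
gripper_force: 0.0
clock: 3.45
tcp_pos: [0.5358, 0.095, 0.0717]
orientation: [2.041, 2.387, 0.003]
contact_force: [-2.0, 0.0, 6.5]
grip_width: 0.0593
gripper_force: 27.4
t 3.45 tcp [0.5358 0.095  0.0717] yax [0.988 0.155 0.002] yaw 0.1559 zax [ 0.002  0.001 -1.   ] F [-1.96  0.01  6.55] w 0.0593 g 27.40505799651146 q [-0.61  0.5   0.41  2.02 -0.31  0.67  0.16]
```

View pics/c_grip.png

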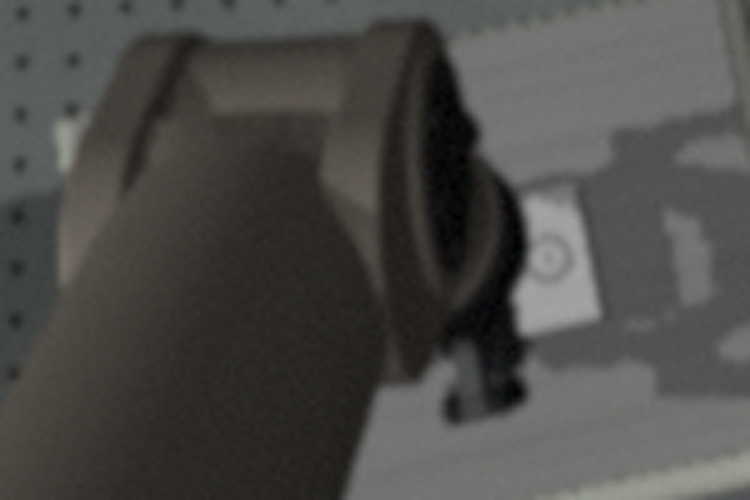

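The block is gripped at 59.3 mm, and the ring in the picture is unchanged at crop (549,258). Now I slide it home.

```bash
python3 -m jog '[{"rx":0,"ry":0,"rz":0,"x":0,"y":0,"z":0.015,"jaw":0.2},{"rx":0,"ry":0,"rz":-0.03,"x":0.01,"y":0.05,"z":0,"jaw":0.2},{"rx":0,"ry":0,"rz":-0.03,"x":0.01,"y":0.05,"z":0,"jaw":0.2},{"rx":0,"ry":0,"rz":-0.03,"x":0.01,"y":0.05,"z":0,"jaw":0.2},{"rx":0,"ry":0,"rz":-0.03,"x":0.01,"y":0.05,"z":0,"jaw":0.2},{"rx":0,"ry":0,"rz":-0.01,"x":0.005,"y":0.05,"z":0,"jaw":0.2},{"rx":0,"ry":0,"rz":0,"x":0,"y":0.05,"z":0,"jaw":0.2},{"rx":0,"ry":0,"rz":0,"x":0,"y":0,"z":0,"jaw":0.2}]'; python3 -c "from h import *;st()"
```

```text
clock: 4.5
tcp_pos: [0.5385, 0.1128, 0.0717]
orientation: [2.068, 2.364, 0.001]
contact_force: [0.3, -3.0, 4.9]
grip_width: 0.0596
gripper_force: 28.2
t 4.50 tcp [0.5385 0.1128 0.0717] yax [0.991 0.133 0.001] yaw 0.133 zax [ 0.001  0.    -1.   ] F [ 0.3  -3.01  4.9 ] w 0.0596 g 28.151928931474686 q [-0.64  0.51  0.41  2.01 -0.32  0.68  0.11]
```

```bash
for i in 1; do python3 -m jog '[{"rx":0,"ry":0,"rz":0,"x":0,"y":0.04,"z":0,"jaw":0.2},{"rx":0,"ry":0,"rz":0,"x":0,"y":0.04,"z":0,"jaw":0.2},{"rx":0,"ry":0,"rz":0,"x":0,"y":0,"z":0,"jaw":0.2}]'; python3 -m jog '[{"rx":0,"ry":0,"rz":0,"x":0,"y":0.04,"z":0,"jaw":0.2},{"rx":0,"ry":0,"rz":0,"x":0,"y":0,"z":0,"jaw":0.2}]'; python3 -m jog '[{"rx":0,"ry":0,"rz":0,"x":0,"y":0.04,"z":0,"jaw":0.2},{"rx":0,"ry":0,"rz":0,"x":0,"y":0,"z":0,"jaw":0.2}]'; done; python3 -c "from h import *;st()"
```

```text
clock: 4.88
tcp_pos: [0.5384, 0.1175, 0.0717]
orientation: [2.068, 2.363, 0.001]
contact_force: [0.5, -3.2, 5.0]
grip_width: 0.0596
gripper_force: 28.2
clock: 5.12
tcp_pos: [0.5384, 0.1185, 0.0717]
orientation: [2.068, 2.362, -0.001]
contact_force: [-0.3, -6.9, 5.5]
grip_width: 0.0594
gripper_force: 28.5
clock: 5.38
tcp_pos: [0.5384, 0.1184, 0.0717]
orientation: [2.069, 2.36, -0.004]
contact_force: [-0.5, -13.7, 7.3]
grip_width: 0.0596
gripper_force: 28.8
t 5.38 tcp [0.5384 0.1184 0.0717] yax [0.991 0.131 0.001] yaw 0.1314 zax [ 0.001 -0.004 -1.   ] F [ -0.54 -13.72   7.33] w 0.0596 g 28.846991658210754 q [-0.66  0.52  0.42  2.   -0.32  0.68  0.09]
```

```bash
python3 -m jog '[{"rx":0,"ry":0,"rz":0,"x":0,"y":-0.06,"z":0,"jaw":0.2},{"rx":0,"ry":0,"rz":0,"x":0,"y":0,"z":0,"jaw":1},{"rx":0,"ry":0,"rz":0,"x":0,"y":0,"z":0,"jaw":1},{"rx":0,"ry":0,"rz":0,"x":0,"y":0,"z":0,"jaw":1},{"rx":0,"ry":0,"rz":0,"x":0,"y":0,"z":0.5,"jaw":1},{"rx":0,"ry":0,"rz":0,"x":0,"y":0,"z":0.9,"jaw":1},{"rx":0,"ry":0,"rz":0,"x":0,"y":0,"z":0.9,"jaw":1},{"rx":0,"ry":0,"rz":0,"x":0,"y":0,"z":0.6,"jaw":1}]'; python3 - <<'E'
from h import *
o,M=st()
a=.26;b=-.23
tz=Ro.from_euler("ZY",[b,-a]).as_matrix()  # tool axes
T=np.c_[np.cross(tz[:,0],-tz[:,2]),tz[:,0],-tz[:,2]]
print("T",T.round(3),"turn units(10deg) world",(Ro.from_matrix(T)*Ro.from_matrix(M).inv()).as_rotvec()/np.radians(10))
g=np.array([.584,-.3105,.162]);fin=g+.02*T[:,2];hov=fin-.09*T[:,2];print(fin,hov,"units to hover",(hov-o["tcp_pos"])/.06,"down units",.09*T[:,2]/.06)
E
```

```text
clock: 6.38
tcp_pos: [0.5383, 0.1189, 0.248]
orientation: [2.068, 2.364, 0.004]
contact_force: [0.3, 0.4, 0.2]
grip_width: 0.0851
gripper_force: 0.0
t 6.38 tcp [0.5383 0.1189 0.248 ] yax [0.991 0.133 0.002] yaw 0.1332 zax [ 0.002  0.001 -1.   ] F [0.29 0.36 0.17] w 0.0851 g 0.0 q [-0.76  0.28  0.53  1.86 -0.16  1.04 -0.04]
T [[ 0.228  0.941  0.25 ]
 [ 0.974 -0.22  -0.059]
 [-0.     0.257 -0.966]] turn units(10deg) world [-0.07711188 -1.48203332 -2.07010732]
[ 0.58900621 -0.31167217  0.1426722 ] [ 0.56647825 -0.3063974   0.2296473 ] units to hover [ 0.4692743  -7.08769265 -0.30514265] down units [ 0.37546604 -0.08791288 -1.44958497]
```

```bash
python3 -m jog '[{"rx":0,"ry":0,"rz":0,"x":0.05,"y":-0.8,"z":0.2,"jaw":1},{"rx":0,"ry":-0.2,"rz":-0.3,"x":0.05,"y":-0.8,"z":0,"jaw":1},{"rx":-0.01,"ry":-0.2,"rz":-0.3,"x":0.05,"y":-0.8,"z":0,"jaw":1},{"rx":-0.01,"ry":-0.2,"rz":-0.3,"x":0.05,"y":-0.8,"z":0,"jaw":1},{"rx":-0.01,"ry":-0.2,"rz":-0.3,"x":0.05,"y":-0.8,"z":0,"jaw":1},{"rx":-0.01,"ry":-0.2,"rz":-0.3,"x":0.05,"y":-0.8,"z":0,"jaw":1},{"rx":-0.01,"ry":-0.2,"rz":-0.3,"x":0.05,"y":-0.8,"z":0,"jaw":1},{"rx":-0.01,"ry":-0.2,"rz":-0.2,"x":0.05,"y":-0.8,"z":0,"jaw":1}]' && python3 -m jog '[{"rx":-0.01,"ry":-0.08,"rz":-0.07,"x":0.07,"y":-0.69,"z":-0.3,"jaw":1},{"rx":0,"ry":0,"rz":0,"x":0,"y":0,"z":-0.2,"jaw":1},{"rx":0,"ry":0,"rz":0,"x":0,"y":0,"z":0,"jaw":1}]'; python3 - <<'E'
from h import *
o,M=st()
import cv2
from bench import grab_frame
t=grab_frame("top");s=grab_frame("scene");np.save("pics/t2.npy",t)
c=lambda im,x,y,w,h,k:cv2.resize(im[y:y+h,x:x+w],None,fx=k,fy=k,interpolation=cv2.INTER_CUBIC)[:,:,::-1]
a=c(t,105,245,100,55,7);b=c(s,170,170,140,90,5)
cv2.imwrite("pics/c2.png",np.vstack([a,cv2.resize(b,(700,450))])[:600])
E
```

```text
clock: 7.38
tcp_pos: [0.5619, -0.2663, 0.2574]
orientation: [2.296, 1.842, 0.229]
contact_force: [1.1, 0.4, -0.4]
grip_width: 0.0856
gripper_force: 0.0
clock: 7.75
tcp_pos: [0.5654, -0.3056, 0.226]
orientation: [2.3, 1.824, 0.238]
contact_force: [-0.3, 0.3, 0.5]
grip_width: 0.0856
gripper_force: 0.0
t 7.75 tcp [ 0.5654 -0.3056  0.226 ] yax [ 0.942 -0.221  0.252] yaw -0.23 zax [ 0.246 -0.053 -0.968] F [-0.32  0.29  0.5 ] w 0.0856 g 0.0 q [-0.11  0.36  0.68  1.88 -0.44  0.77  0.57]
```

View pics/c2.png

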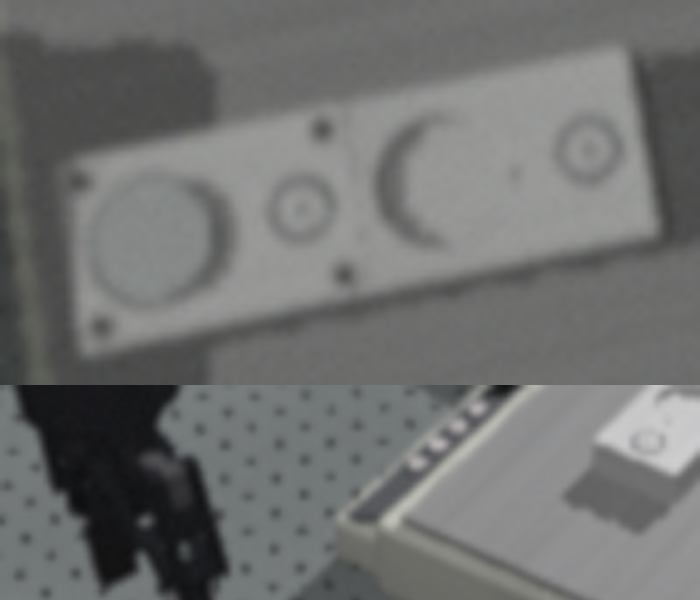

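Blocks are flush and in line, with the loose ring at crop (588,150). The open fingers are above the holster. Next I descend along the tool axis and grip.

```bash
python3 -m jog '[{"rx":0,"ry":0,"rz":0,"x":0.08,"y":-0.02,"z":-0.28,"jaw":1},{"rx":0,"ry":0,"rz":0,"x":0.08,"y":-0.02,"z":-0.28,"jaw":1},{"rx":0,"ry":0,"rz":0,"x":0.08,"y":-0.02,"z":-0.28,"jaw":1},{"rx":0,"ry":0,"rz":0,"x":0.08,"y":-0.02,"z":-0.28,"jaw":1},{"rx":0,"ry":0,"rz":0,"x":0.07,"y":-0.02,"z":-0.26,"jaw":1},{"rx":0,"ry":0,"rz":0,"x":0,"y":0,"z":0,"jaw":1}]'; python3 -m jog '[{"rx":0,"ry":0,"rz":0,"x":0,"y":0,"z":0,"jaw":0.3},{"rx":0,"ry":0,"rz":0,"x":0,"y":0,"z":0,"jaw":0},{"rx":0,"ry":0,"rz":0,"x":0,"y":0,"z":0,"jaw":-0.3},{"rx":0,"ry":0,"rz":0,"x":0,"y":0,"z":0,"jaw":-0.7},{"rx":0,"ry":0,"rz":0,"x":0,"y":0,"z":0,"jaw":-0.9},{"rx":0,"ry":0,"rz":0,"x":0,"y":0,"z":0,"jaw":-0.9},{"rx":0,"ry":0,"rz":0,"x":0,"y":0,"z":0,"jaw":-0.9},{"rx":0,"ry":0,"rz":0,"x":0,"y":0,"z":0,"jaw":-0.9}]' 40; python3 -c "from h import *;st()"
```

```text
clock: 8.6
tcp_pos: [0.5888, -0.3125, 0.1428]
orientation: [2.3, 1.823, 0.238]
contact_force: [-0.5, -0.1, 0.4]
grip_width: 0.0853
gripper_force: 0.0
clock: 9.6
tcp_pos: [0.5895, -0.3129, 0.145]
orientation: [2.297, 1.822, 0.24]
contact_force: [-2.7, 1.4, 5.5]
grip_width: 0.0214
gripper_force: 45.8
t 9.60 tcp [ 0.5895 -0.3129  0.145 ] yax [ 0.941 -0.221  0.255] yaw -0.2305 zax [ 0.249 -0.055 -0.967] F [-2.66  1.44  5.46] w 0.0214 g 45.81592261791229 q [-0.01  0.5   0.58  1.89 -0.57  0.64  0.67]
```

```bash
python3 -m jog '[{"rx":0,"ry":0,"rz":0,"x":-0.03,"y":0.006,"z":0.1,"jaw":-0.9},{"rx":0,"ry":0,"rz":0,"x":-0.065,"y":0.015,"z":0.25,"jaw":-0.9},{"rx":0,"ry":0,"rz":0,"x":-0.065,"y":0.015,"z":0.25,"jaw":-0.9},{"rx":0,"ry":0,"rz":0,"x":-0.065,"y":0.015,"z":0.25,"jaw":-0.9},{"rx":0,"ry":0,"rz":0,"x":0,"y":0,"z":0,"jaw":-0.9}]'; python3 -m jog '[{"rx":0,"ry":0,"rz":0,"x":-0.08,"y":0.018,"z":0.31,"jaw":-0.9},{"rx":0,"ry":0,"rz":0,"x":-0.08,"y":0.018,"z":0.31,"jaw":-0.9},{"rx":0,"ry":0,"rz":0,"x":-0.08,"y":0.018,"z":0.31,"jaw":-0.9},{"rx":0,"ry":0,"rz":0,"x":-0.08,"y":0.018,"z":0.31,"jaw":-0.9},{"rx":0,"ry":0,"rz":0,"x":-0.08,"y":0.018,"z":0.31,"jaw":-0.9},{"rx":0,"ry":0,"rz":0,"x":0,"y":0,"z":0.3,"jaw":-0.9},{"rx":0,"ry":0,"rz":0,"x":0,"y":0,"z":0.2,"jaw":-0.9},{"rx":0,"ry":0,"rz":0,"x":0,"y":0,"z":0,"jaw":-0.9}]'; python3 - <<'E'
from h import *
o,M=st()
up=np.array([0,0,1.]);v=-M[:,2]
ax=np.cross(v,up);print("upright turn units",ax/np.linalg.norm(ax)*np.arccos(v[2])/np.radians(10))
print("spot cam",onz("top",un([(588,150)],105,245,7),.095))
import cv2
from bench import grab_frame
t=grab_frame("top");s=grab_frame("scene")
cv2.imwrite("pics/c3.png",np.hstack([cv2.resize(i,None,fx=3.5,fy=3.5,interpolation=cv2.INTER_CUBIC) for i in(t[150:310,300:410],s[130:290,160:270])])[:,:,::-1])
E
```

```text
clock: 10.22
tcp_pos: [0.5764, -0.3103, 0.1976]
orientation: [2.296, 1.82, 0.242]
contact_force: [0.2, -0.2, -1.2]
grip_width: 0.0217
gripper_force: 45.0
clock: 11.22
tcp_pos: [0.5525, -0.3046, 0.3197]
orientation: [2.296, 1.821, 0.241]
contact_force: [-0.7, -0.2, -1.6]
grip_width: 0.0213
gripper_force: 45.0
t 11.22 tcp [ 0.5525 -0.3046  0.3197] yax [ 0.941 -0.22   0.256] yaw -0.23 zax [ 0.25  -0.056 -0.967] F [-0.69 -0.21 -1.63] w 0.0213 g 44.984174966812134 q [-0.19  0.24  0.76  1.8  -0.3   0.94  0.46]
upright turn units [ 0.32184591  1.45023464 -0.        ]
spot cam [[0.54156762 0.09108247 0.095     ]]
```

View pics/c3.png

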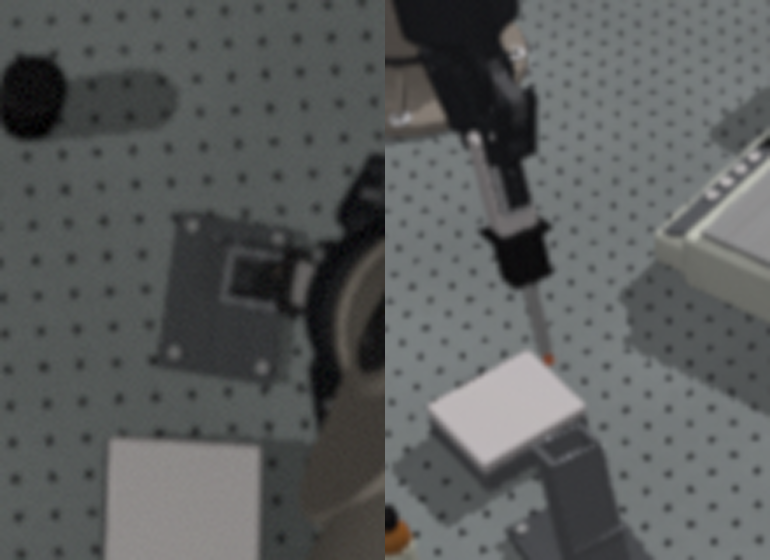

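Picture: tool cleanly out of the holster and in the fingers, tip at about scene (548,360) in the crop, the holster empty below. Next, turn it upright and carry it over the spot.

```bash
python3 -m jog '[{"rx":0,"ry":0,"rz":0,"x":-0.02,"y":0.5,"z":0,"jaw":-0.9},{"rx":0.08,"ry":0.36,"rz":0,"x":-0.02,"y":0.75,"z":0,"jaw":-0.9},{"rx":0.08,"ry":0.36,"rz":0,"x":-0.02,"y":0.75,"z":0,"jaw":-0.9},{"rx":0.08,"ry":0.36,"rz":0,"x":-0.02,"y":0.75,"z":0,"jaw":-0.9},{"rx":0.08,"ry":0.37,"rz":0,"x":-0.02,"y":0.75,"z":0,"jaw":-0.9},{"rx":0,"ry":0,"rz":0,"x":-0.02,"y":0.75,"z":0,"jaw":-0.9},{"rx":0,"ry":0,"rz":0,"x":-0.02,"y":0.75,"z":0,"jaw":-0.9},{"rx":0,"ry":0,"rz":0,"x":-0.02,"y":0.75,"z":0,"jaw":-0.9}]' && python3 -m jog '[{"rx":0,"ry":0,"rz":0,"x":-0.01,"y":0.5,"z":-0.2,"jaw":-0.9},{"rx":0,"ry":0,"rz":0,"x":0,"y":0.35,"z":-0.3,"jaw":-0.9},{"rx":0,"ry":0,"rz":0,"x":0,"y":0,"z":-0.3,"jaw":-0.9},{"rx":0,"ry":0,"rz":0,"x":0,"y":0,"z":0,"jaw":-0.9},{"rx":0,"ry":0,"rz":0,"x":0,"y":0,"z":0,"jaw":-0.9}]'; python3 - <<'E'
from h import *
o,M=st()
print("pred tip px scene",proj("scene",o["tcp_pos"]+.125*M[:,2]),"spot px",proj("scene",[.5416,.0911,.095]))
import cv2
from bench import grab_frame
s=grab_frame("scene");t=grab_frame("top")
cv2.imwrite("pics/c4.png",np.hstack([cv2.resize(i,None,fx=5,fy=5,interpolation=cv2.INTER_CUBIC) for i in(s[80:200,260:340],t[215:335,150:230])])[:,:,::-1])
E
```

```text
clock: 12.32
tcp_pos: [0.5418, 0.0421, 0.3177]
orientation: [-2.46, -1.951, 0.004]
contact_force: [1.1, 1.1, -1.8]
grip_width: 0.0217
gripper_force: 45.0
clock: 12.95
tcp_pos: [0.5419, 0.0907, 0.2707]
orientation: [-2.463, -1.95, 0.002]
contact_force: [0.2, -0.2, -0.0]
grip_width: 0.0218
gripper_force: 45.0
t 12.95 tcp [0.5419 0.0907 0.2707] yax [ 0.973 -0.229 -0.001] yaw -0.2315 zax [-0.002 -0.    -1.   ] F [ 0.21 -0.21 -0.03] w 0.0218 g 45.02088189125061 q [-0.77  0.26  0.6   1.84 -0.16  1.09 -0.35]
pred tip px scene [[299.56170148 168.05513529]] spot px [[299.00527328 181.11042134]]
```

View pics/c4.png

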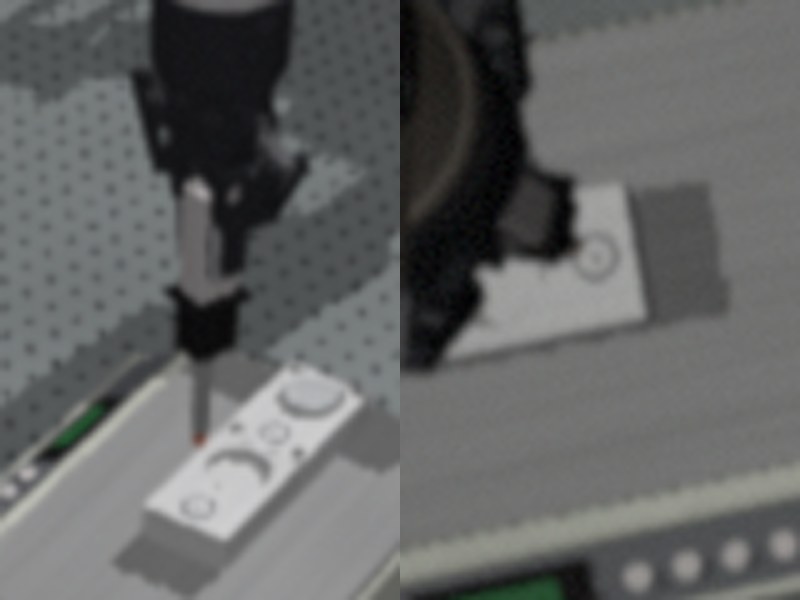

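The tool is upright and its orange tip shows at scene crop (201,440), within 0.6 px of the prediction. The ring is at (197,507). Next I descend to just above the ring.

```bash
python3 - <<'E'
from h import *
o,M=st()
print("pred tip px top crop",(proj("top",o["tcp_pos"]+.125*M[:,2])-[150,215])*5+[402,2])
E
python3 -m jog '[{"rx":0,"ry":0,"rz":0,"x":0,"y":0,"z":-0.2,"jaw":-0.9},{"rx":0,"ry":0,"rz":0,"x":0,"y":0,"z":-0.2,"jaw":-0.9},{"rx":0,"ry":0,"rz":0,"x":0,"y":0,"z":-0.15,"jaw":-0.9},{"rx":0,"ry":0,"rz":0,"x":0,"y":0,"z":-0.08,"jaw":-0.9},{"rx":0,"ry":0,"rz":0,"x":0,"y":0,"z":-0.05,"jaw":-0.9},{"rx":0,"ry":0,"rz":0,"x":0,"y":0,"z":0,"jaw":-0.9},{"rx":0,"ry":0,"rz":0,"x":0,"y":0,"z":0,"jaw":-0.9}]'
python3 - <<'E'
from h import *
o,M=st()
print("pred tip px scene",proj("scene",o["tcp_pos"]+.125*M[:,2]))
import cv2
from bench import grab_frame
s=grab_frame("scene");t=grab_frame("top")
cv2.imwrite("pics/c5.png",np.hstack([cv2.resize(i,None,fx=8,fy=8,interpolation=cv2.INTER_CUBIC) for i in(s[140:210,275:325],t[235:305,160:210])])[:,:,::-1])
E
```

```text
t 13.05 tcp [0.5422 0.091  0.2712] yax [ 0.973 -0.229 -0.001] yaw -0.2312 zax [-0.  0. -1.] F [-0.74 -0.17 -1.55] w 0.0212 g 45.021207332611084 q [-0.77  0.26  0.6   1.84 -0.16  1.09 -0.35]
pred tip px top crop [[571.18385534 242.465347  ]]
clock: 13.92
tcp_pos: [0.5419, 0.0917, 0.2301]
orientation: [-2.461, -1.951, 0.001]
contact_force: [1.3, -0.5, -0.9]
grip_width: 0.0216
gripper_force: 45.0
t 13.93 tcp [0.5419 0.0917 0.2301] yax [ 0.974 -0.228 -0.001] yaw -0.2299 zax [-0.001  0.    -1.   ] F [ 1.26 -0.47 -0.89] w 0.0216 g 45.02136826515198 q [-0.75  0.3   0.58  1.89 -0.2   1.01 -0.32]
pred tip px scene [[299.3107447  178.46488829]]
```

View pics/c5.png

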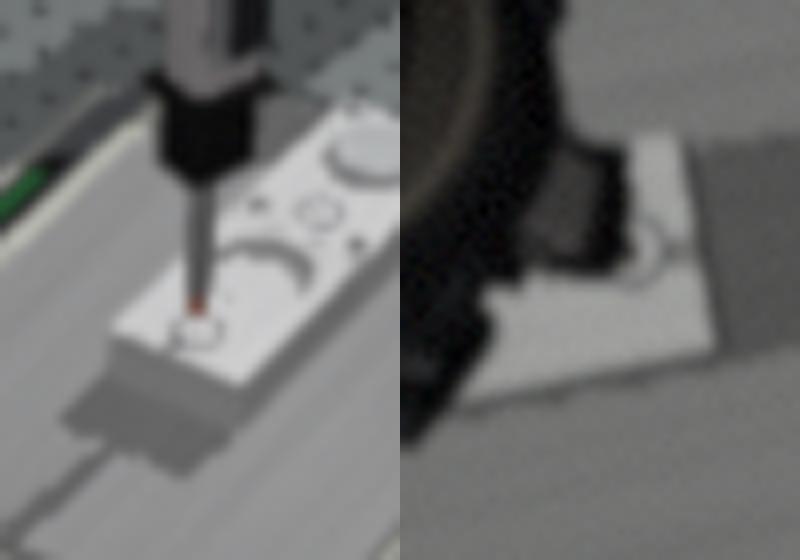

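```bash
python3 -m jog '[{"rx":0,"ry":0,"rz":0,"x":0,"y":0,"z":-0.05,"jaw":-0.9},{"rx":0,"ry":0,"rz":0,"x":0,"y":0,"z":-0.05,"jaw":-0.9},{"rx":0,"ry":0,"rz":0,"x":0,"y":0,"z":0,"jaw":-0.9}]'; for i in 1 2 3 4 5; do python3 -m jog '[{"rx":0,"ry":0,"rz":0,"x":0,"y":0,"z":-0.02,"jaw":-0.9},{"rx":0,"ry":0,"rz":0,"x":0,"y":0,"z":0,"jaw":-0.9}]'|egrep 'tcp|contact'; done
```

```text
clock: 14.4
tcp_pos: [0.5414, 0.0916, 0.2234]
orientation: [-2.461, -1.951, 0.003]
contact_force: [0.1, 0.5, -1.6]
grip_width: 0.0213
gripper_force: 45.0
tcp_pos: [0.5416, 0.0916, 0.2226]
contact_force: [-0.2, 0.2, -0.8]
tcp_pos: [0.5417, 0.0916, 0.2214]
contact_force: [-0.7, 0.8, -1.5]
tcp_pos: [0.5418, 0.0916, 0.2203]
contact_force: [-0.7, -0.5, 0.7]
tcp_pos: [0.5418, 0.0916, 0.2191]
contact_force: [-0.3, -0.2, 1.9]
tcp_pos: [0.5418, 0.0916, 0.2179]
contact_force: [-1.2, 0.0, 1.8]
```

```bash
python3 -m jog '[{"rx":0,"ry":0,"rz":0,"x":0,"y":0,"z":-0.02,"jaw":-0.9},{"rx":0,"ry":0,"rz":0,"x":0,"y":0,"z":0,"jaw":-0.9}]'|egrep 'tcp|contact'; python3 - <<'E'
from h import *
from bench import get_obs,grab_frame
import cv2
fz=[]
for i in range(12):
    s=grab_frame("scene"); fz.append(get_obs()["contact_force"])
print(np.mean(fz,0),np.std(fz,0)); st(); t=grab_frame("top")
cv2.imwrite("pics/c6.png",np.hstack([cv2.resize(i,None,fx=8,fy=8,interpolation=cv2.INTER_CUBIC) for i in(s[140:210,275:325],t[235:305,160:210])])[:,:,::-1])
E
```

```text
tcp_pos: [0.5418, 0.0916, 0.2167]
contact_force: [0.6, -1.0, 2.7]
[-0.61827487 -0.2372079   3.25895586] [0.47794152 0.50979678 0.3910442 ]
t 16.50 tcp [0.5417 0.0916 0.2166] yax [ 0.974 -0.228 -0.002] yaw -0.23 zax [-0.002  0.    -1.   ] F [ 0.17 -1.07  3.12] w 0.0214 g 45.63441753387451 q [-0.75  0.32  0.58  1.9  -0.21  0.98 -0.31]
```

View pics/c6.png

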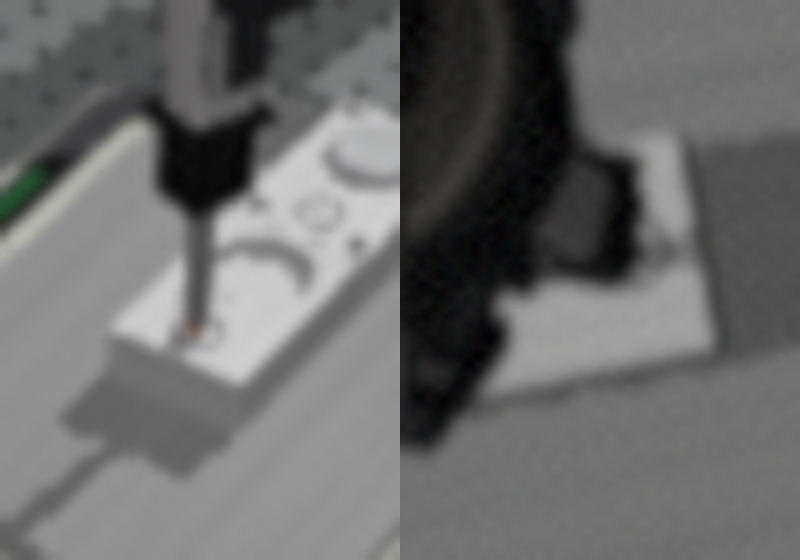

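The tip sits inside the ring (tip about (195,332), ring centre about (196,331)). The force is about 4 N and the travel about 4 mm. I'm handing in.

```bash
python3 -c "from bench import r;print(r.hand_in())"
```

```text
the job is handed in; nothing more can be done
None
```

I handed the job in with the loose block flush and in line against the fixed one, and the thermometer held upright with its tip in the ring at about 4 N, its spring foot about half in; the hand-in returned no verdict.

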